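Hold the little pedal bin open, then let its lid down softly

ROBOT

A 6-joint arm with a two-finger parallel gripper is mounted at the origin on the work surface. World frame = base frame: x ahead of the robot, y to its left, z up, the work surface at z = 0. Lengths are in mm, angles in rad, forces in N, time in s.
With the tool pointing down it reaches from about 300 to 775 mm from the base axis. Payload 14.6 kg.
Tool frame: the origin (TCP) lies on the centre line of the jaws, within the pads' length; the fingertips stand 19 mm ahead of it and the grasp point (between the pads) is the TCP (bot.tip_reach is the distance from the TCP to the fingertips, in mm); z points along the fingers, y is the line along which they close (so a half turn about z gives the same grasp; the last joint's range is limited). The gripper opens to 85 mm and grips with 20 to 120 N. Pads are 22 mm wide; open, the fingers measure 114 mm over their backs; the gripper's body (76 mm by 85 mm) begins 54 mm behind the grasp point. The pads swing forward as they close: fully open they stand 13 mm farther back than shut.
Start: joints at [-1.171, 0.3, 1.521, -0, 1.321, -0.067], TCP at [247.509, -491.151, 250.281] pointing down, gripper open.
Joint ranges: [-3.03, 3.03], [-0.79, 2.21], [0.23, 2.52], [-1.04, 4.18], [0, 3.07], [-2.55, 2.55]. Speed limits (rad/s): [2.22, 2.22, 2.57, 3.14, 3.14, 3.14].

INTERFACE

Orientations are given as a unit quaternion [w, x, y, z].
In Python, from rig import bot gives the robot as it stands. Calls block until the motion is done:
- bot.move_to(position, orientation): joint-space move of the TCP to a pose.
- bot.servo_line(position, attitude=None, speed=150, until_force=None): straight line of the TCP; attitude=None keeps the orientation; speed is the mean speed in mm/s. With until_force (N) it stops when the force on the tool has changed by that much, and returns True; else False.
- bot.move_joints(angles): joint-space move.
- bot.move_gripper(opening, grip_force=None): finger opening in mm; grip_force is the grip in N (None keeps the last); returns when the fingers have stopped.
- bot.dwell(seconds).
- bot.ik(position, orientation): joint angles nearest the present ones, or None.
- bot.read_state(): the state.
- bot.read_camera(name): name is "scene" or "top"; returns a dict with "image" (420x560x3 uint8, blue, green, red), "depth" (420x560 float32, mm along the optical axis (not along the pixel's ray), 0 where there is no reading), "fovy" (degrees; the focal length in pixels is half the picture's height over the tangent of half this angle, whatever the lens; pixels are square), "cx", "cy" (the principal point, pixels), "eye" and "attitude" of the camera in the world. Camera axes: x right, y down, z forward; pixel columns grow to the right and rows downward; lengths in mm; the calibration is good to about 2 mm. A picture is of the moment at which its call begins.
A pose or a line that the arm cannot do raises bot.MotionError and nothing moves.
- bot.finish_job(): hands the job in; it is judged then, once.
The state is a dict: "clock": time; "joint_positions": joint angles; "qvel": joint speeds; "effort": joint torques, N m; "ee_pos": TCP position; "tool_rot": TCP orientation; "ft_force": force on the tool from outside, world axes, zero at the start; "moment": the same for the moment, N m; "grip_width": finger opening in mm; "grip_force": force on a finger pad.
Only numpy, scipy, OpenCV 4.12 (cv2) and the standard library are available. Lean on these libraries where they do the work, as an engineer would, in place of code of your own. Each camera call takes 0.05 s, during which the arm holds its last target. There are 200 camera calls.

TASK

I want to drop something into the little steel table bin: with closed fingertips press its pedal right down so that the lid stands wide open, and keep it open for three seconds. Then let the pedal come up slowly under your fingertips, over two or three seconds, so that the lid sinks shut without ever dropping or slamming, and take your hand away. Work the lid by the pedal alone, do not shift, tip or lift the bin, and leave the jars, spoon, coaster and ring where they are.

Things in the scene. Friction and masses are not known exactly. Their poses are not given: they have to be found in the camera images.
- bin: Loose upright pedal bin: brushed steel shell 150 mm across, 226 mm tall shut, on a black base ring 168 mm across and 20 mm high; 1.6 kg. Origin: centre of the underside. Its -x axis points to the front, where the pedal sticks out (towards the robot, give or take 35 degrees); lid hinged at the back (+x); z up. Over about 25 N on the pedal begins to tip it.
- pedal_pad: The pedal's tread: black rubber plate 40 mm (along the bin's x) by 46 mm (along its y), 8 mm thick, on a 22 mm wide steel lever out of a slot low in the shell's front. Origin: centre of its underside. The tread's centre is 130 mm in front of the bin's axis, so it lies 35 to 75 mm outside the shell.
- pedal_top (a point): Centre of the tread's top face, where a fingertip presses: 46 mm above the table at rest, 17 mm when the pedal is right down. The lever pivots inside the bin, 140 mm behind this point and 36 mm above the table.
- pedal (a joint): Pedal angle in rad: 0 at rest (up), grows as the tread is pressed down, 0.21 at its firm stop. It pushes back with about 4 to 8 N at the start of the stroke, easing to about 2 N near the stop, and comes up by itself when released.
- lid (a joint): Lid angle in rad: 0 shut, 1.26 (72 degrees) fully open. A rod links it to the pedal: it is always about 6 times the pedal angle, so 1 mm of tread travel turns it about 0.043 rad. No damper: it falls shut with a slam if the pedal is let go; slower than 2 rad/s is gentle.
- lid_shell: Round, slightly domed steel lid, 156 mm across, 24 mm high, underside 202 mm above the table when shut. Hinged at the back (82 mm behind the bin's axis, 203 mm above the table), it swings up and backwards, away from the pedal. Origin: centre of its underside; z up when shut.
- lid_front (a point): The lid's front edge, on the pedal side, 207 mm above the table when shut, about 357 mm when fully open.
- turntable: White plastic turntable (lazy Susan), platter 220 mm in diameter that turns freely at a touch, its upper face 20 mm above the table, standing on the other side of the table from the bin. Origin: centre of its underside. Not to be touched.
- jar_red: Closed spice jar with red spice on the turntable: glass 47 mm in diameter, dark steel cap, 92 mm tall. Origin: centre of its underside. Leave alone.
- jar_gold: The same jar with golden spice. Leave alone.
- jar_green: The same jar with green herbs. Leave alone.
- teaspoon: Steel teaspoon 138 mm long lying flat along its own x axis, bowl to +x, 7 mm high. Origin: the middle of its length, on the table. Leave alone.
- coaster: Round dark wooden coaster 92 mm in diameter, 9 mm thick, lying flat. Origin: centre of its underside. Leave alone.
- ring: Red silicone jar ring, 60 mm outer and 44 mm inner diameter, 6 mm high, lying flat on the coaster. Origin: centre of its underside. Leave alone.

How it is judged:
By the outcome, as a careful person would: the job done as asked, in the order asked, and still so for the second after the job is handed in, with the robot touching nothing.
It also fails if it takes over 48 s, if anything falls off the work surface, if the arm or the gripper's body presses on something with over 40 N, if the wrist force passes 120 N, or if a joint passes its speed limit or range.

## Working session

There is one attempt and no reset: what is moved stays moved. The work goes in short steps, each a Python script; the robot and the scene stay as the last script left them, time stands still between calls to the robot, and variables do not carry over. Pictures are saved under pics/ and viewed, at most 10 in all, crops included, and the job is handed in when it is done.

```bash
mkdir -p pics; ls
python3 - <<'E'
from rig import bot
import cv2,numpy as np
for n in("scene","top"):
    c=bot.read_camera(n); cv2.imwrite(f"pics/{n}0.png",c["image"]); np.savez(f"{n}.npz",**{k:np.array(v) for k,v in c.items()})
    print(n,c["fovy"],c["cx"],c["cy"],c["eye"],c["attitude"])
s=bot.read_state(); print(s["clock"],s["tool_rot"],s["ft_force"],bot.tip_reach)
E
```

```text
pics
scene 56.94320905923347 279.9504910036714 211.17112530889793 [ 898.56179673 -442.12417825  943.21454235] [-0.2759052   0.91103224  0.29538071 -0.08152801]
top 53.21774669088006 282.66516574844053 206.5586546421804 [465.87411143  -8.71839251 959.12104001] [ 0.05957594 -0.69452942  0.71567523 -0.04345743]
0.1 [-5.32081647e-04  9.72884645e-01  2.31290244e-01 -8.88426570e-05] [ 0.02318588 -0.17755235 -0.78452208] 19.0
```

View pics/scene0.png

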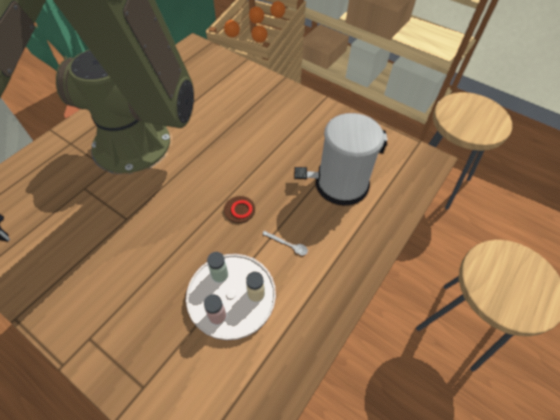

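View pics/top0.png

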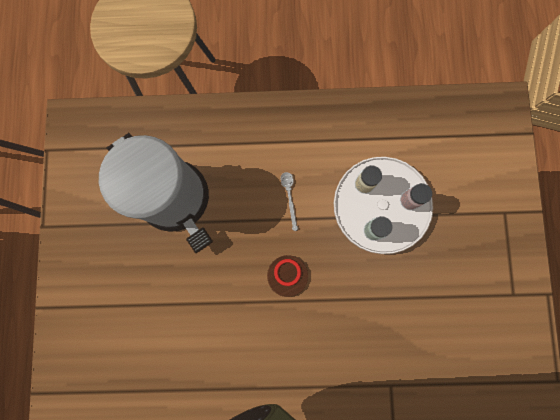

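The top view shows the pedal tread near pixel (199,240), the lid near (141,177) and the hinge near (120,142). In the scene view the tread is near (301,173). Next I measure the tread in both views.

```bash
cat > h.py <<'E'
import numpy as np,cv2
from scipy.spatial.transform import Rotation as R
def load(n): return dict(np.load(n+".npz"))
def rays(c,uv):
    f=210/np.tan(np.radians(float(c["fovy"]))/2); uv=np.atleast_2d(uv).astype(float)
    d=np.c_[(uv[:,0]-c["cx"])/f,(uv[:,1]-c["cy"])/f,np.ones(len(uv))]
    return d@R.from_quat(c["attitude"],scalar_first=True).as_matrix().T
def plane(c,uv,z):
    d=rays(c,uv); return c["eye"]+d*((z-c["eye"][2])/d[:,2])[:,None]
def pts(c,uv):
    u=np.atleast_2d(uv).astype(int); return c["eye"]+rays(c,uv)*c["depth"][u[:,1],u[:,0]][:,None]
E
python3 - <<'E'
from h import *
for n,(x0,y0,x1,y1) in (("top",(180,222,216,256)),("scene",(290,162,314,182))):
    c=load(n); v,u=np.mgrid[y0:y1,x0:x1]; uv=np.c_[u.ravel(),v.ravel()]
    p=pts(c,uv); g=c["image"][uv[:,1],uv[:,0]].astype(int)
    m=(abs(p[:,2]-46)<6)&(g.max(1)<95)
    print(n,m.sum(),"depth",np.median(p[m],0),"ray46",plane(c,uv[m],46).mean(0))
    k=np.zeros((420,560),np.uint8); k[uv[m][:,1],uv[m][:,0]]=255
    P=plane(c,uv[m],46)[:,:2].astype(np.float32); print(cv2.minAreaRect(P))
    # bin lid (points z 205..230)
    v,u=np.mgrid[0:420,0:560]; uv=np.c_[u.ravel(),v.ravel()]; p=pts(c,uv)
    m=(p[:,2]>211)&(p[:,2]<232)&(p[:,0]>300)&(p[:,0]<800)&(p[:,1]>60)&(p[:,1]<500)
    print("lid",m.sum(),cv2.minEnclosingCircle(p[m][:,:2].astype(np.float32)),p[m][:,2].max())
    m=(p[:,2]>32)&(p[:,2]<60)&(p[:,0]>300)&(p[:,0]<800)&(p[:,1]>60)&(p[:,1]<500)
    print("low x-min",p[m][p[m][:,0].argmin()])
c=load("top");im=cv2.resize(c["image"][120:280,90:250],(640,640),interpolation=cv2.INTER_CUBIC)
cv2.imwrite("pics/crop.png",im)
E
```

```text
top 365 depth [532.5470123  195.33628281  47.67329645] ray46 [533.43888353 196.42286583  46.        ]
((547.1659545898438, 205.09234619140625), (75.15287780761719, 45.696128845214844), 33.15594482421875)
lid 5443 ((643.4053344726562, 268.1985168457031), 80.64708709716797) 229.84173663042304
low x-min [506.2123114  201.41435002  47.99738414]
scene 129 depth [533.31263216 192.33281992  46.63415036] ray46 [533.17604011 193.0814127   46.        ]
((533.59375, 193.41285705566406), (33.022743225097656, 39.21846008300781), 34.452247619628906)
lid 2025 ((641.0897827148438, 263.9610595703125), 78.80348205566406) 228.98646972727647
low x-min [504.87870561 200.77015038  45.9768767 ]
```

View pics/crop.png

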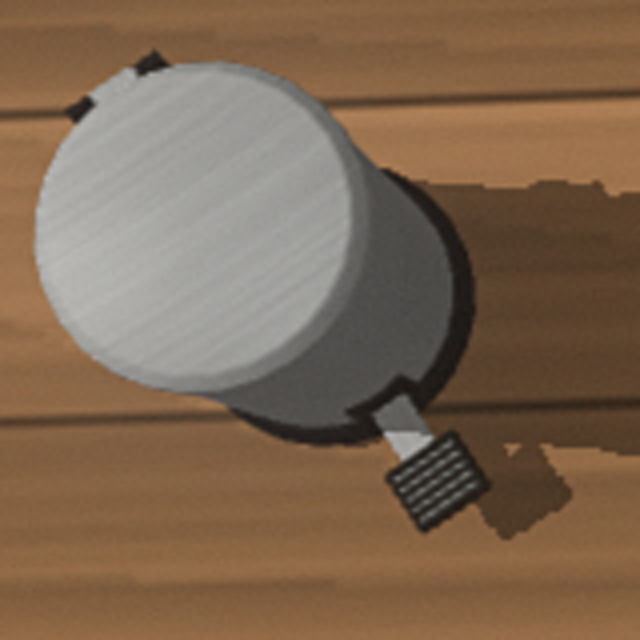

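Tread and lid agree in both views: tread centre is about (532.5, 194), bin axis about (642, 266), and the heading is 33.4°. The crop shows the tread at about (439,482), clear of other objects. I'll close the gripper and approach tilted 12° back from the shell.

```bash
cat > g.py <<'E'
from rig import bot
from h import *
th=np.radians(33.4); F=np.array([np.cos(th),np.sin(th),0]); Z=np.array([0,0,1.])
t=np.radians(12); zt=np.sin(t)*F-np.cos(t)*Z
def quat(s):
    x=s*(np.cos(t)*F+np.sin(t)*Z); return R.from_matrix(np.c_[x,np.cross(zt,x),zt]).as_quat(scalar_first=True)
T=np.array([532.5,194,0])+8*F
def tcp(back,z): # contact (rear lower edge of fingertips) at height z
    return T-back*F+Z*(z+11*np.sin(t))-19*zt
E
python3 - <<'E'
from g import *
bot.move_gripper(0,30)
q0=np.array(bot.read_state()["joint_positions"])
best=None
for s in(1,-1):
    j=bot.ik(tcp(60,190),quat(s)); print(s,j)
    if j is not None and (best is None or abs(np.array(j)-q0).max()<best[0]): best=(abs(np.array(j)-q0).max(),s,j)
s=best[1]; bot.move_joints(best[2]); bot.servo_line(tcp(0,75),speed=150)
S=bot.read_state(); print(s,S["clock"],S["ee_pos"],tcp(0,75),S["ft_force"],S["grip_width"])
for n in("scene","top"):
    c=bot.read_camera(n);np.savez(n+"1.npz",**{k:np.array(v) for k,v in c.items()})
a=cv2.resize(np.load("scene1.npz")["image"][80:230,230:430],(400,300));b=cv2.resize(np.load("top1.npz")["image"][120:270,90:290],(400,300))
cv2.imwrite("pics/p1.png",np.hstack([a,b]))
E
```

```text
1 [0.21996991 0.16005302 1.80144025 0.08866144 0.98575998 1.1660486 ]
-1 [ 0.21996991  0.16005302  1.80144025  0.08866144  0.98575998 -1.97554405]
1 4.3583 [536.04490874 196.15548011  96.58073387] [535.88086492 196.22926967  95.87183301] [-0.34699234  1.03734514  0.10812077] 0.11464624763115613
```

View pics/p1.png

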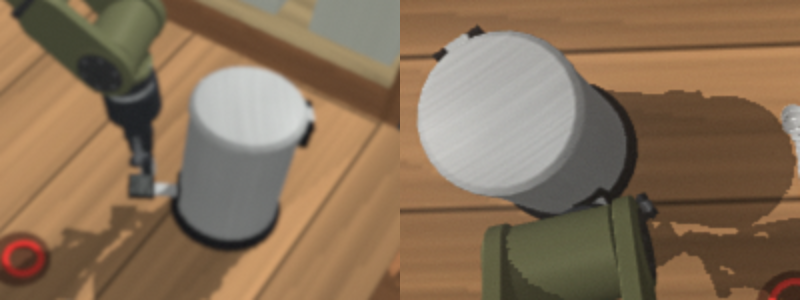

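The fingertips sit right over the tread (left crop about (143,180)), and the gripper is well clear of the shell. Next I press, then check.

Run:
```python
from g import *
def st(m):
    S=bot.read_state(); print(m,round(S["clock"],2),np.round(S["ee_pos"],1),np.round(S["ft_force"],1)); return S
bot.servo_line(tcp(0,53),speed=60); st("above")
hit=bot.servo_line(tcp(0,38),speed=12,until_force=2); z0=st(f"touch {hit}")["ee_pos"][2]
p=np.array(bot.read_state()["ee_pos"]); 
bot.servo_line(p-[0,0,24],speed=14); st("down24")
hit=bot.servo_line(p-[0,0,36],speed=8,until_force=9); st(f"stop {hit}")
json=__import__("json"); json.dump(z0,open("z0.json","w"))
c=bot.read_camera("scene"); np.savez("scene2.npz",**{k:np.array(v) for k,v in c.items()})
st("hold"); cv2.imwrite("pics/p2.png",cv2.resize(c["image"][60:240,230:430],(600,540)))
```

```text
above 4.97 [535.8 196.2  73.6] [-0.5 -0.  -0.4]
touch True 5.72 [535.8 196.2  65.6] [-0.5  1.   3.6]
down24 7.58 [535.8 196.2  41.6] [1.3 1.4 2.5]
stop True 8.38 [535.9 196.2  36.7] [-3.8 -1.8  8.5]
hold 8.43 [535.9 196.2  36.7] [-3.2 -1.3  9.2]
```

View pics/p2.png

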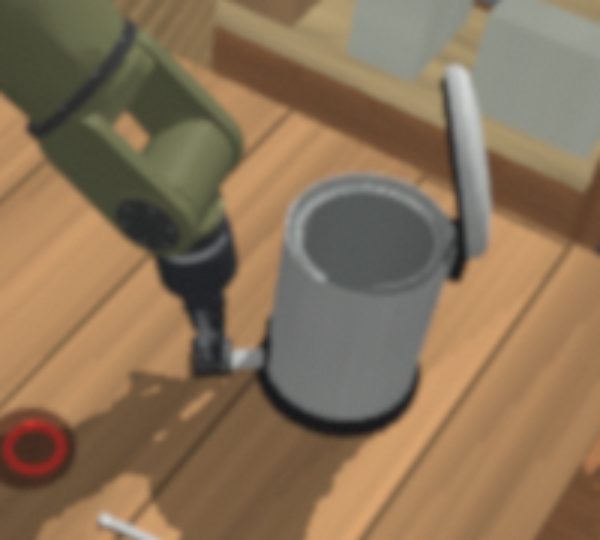

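The lid stands wide open (crop about (468,160)) with the pedal on its stop: 29 mm of travel, about 9 N. Now I hold, then release slowly.

Run:
```python
from g import *
import json
z0=json.load(open("z0.json"))
def st(m):
    S=bot.read_state(); print(m,round(S["clock"],2),np.round(S["ee_pos"],1),np.round(S["ft_force"],1)); return S
bot.dwell(3.4); p=np.array(st("held")["ee_pos"]); p[2]=z0+1.5
bot.servo_line(p,speed=10.5); S=st("released")
bot.servo_line(p+[0,0,12],speed=20); S=st("clear")
bot.servo_line(tcp(40,110),speed=120); bot.servo_line(tcp(110,220),speed=150); st("away")
bot.dwell(.5)
for n in("scene","top"):
    c=bot.read_camera(n);np.savez(n+"3.npz",**{k:np.array(v) for k,v in c.items()})
a,b=load("scene")["image"],load("scene3")["image"]
cv2.imwrite("pics/p3.png",cv2.resize(np.hstack([a[60:240,200:420],b[60:240,200:420]]),(800,327)))
v,u=np.mgrid[0:420,0:560]; uv=np.c_[u.ravel(),v.ravel()]
for n in("scene3",):
    q=pts(load(n),uv); m=(q[:,2]>211)&(q[:,0]>560)&(q[:,0]<730)&(q[:,1]>185)&(q[:,1]<350)
    print(m.sum(),cv2.minEnclosingCircle(q[m][:,:2].astype(np.float32)),q[m][:,2].max())
```

```text
held 11.82 [535.9 196.2  36.7] [-3.7 -0.5  8.3]
released 14.88 [535.8 196.2  67.1] [ 0.   0.6 -0.3]
clear 15.63 [535.8 196.2  79.1] [-1.1  0.2  0.2]
away 17.34 [444.  135.8 240. ] [ 0.1 -0.5 -0.2]
2028 ((641.15478515625, 264.3857727050781), 79.16915130615234) 229.1233181979835
```

View pics/p3.png

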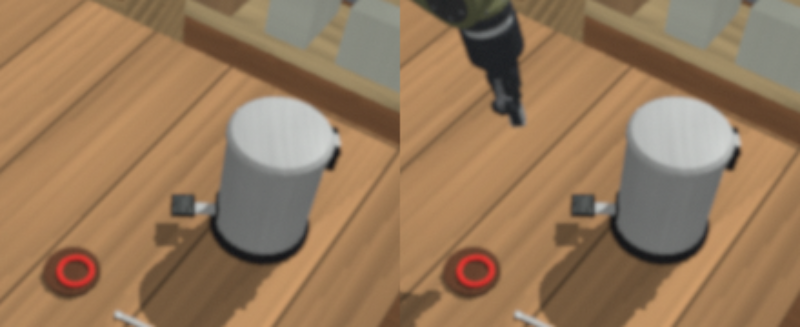

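The lid is shut, the pedal is up at (583,205), and the bin has not moved compared with the earlier picture. The hand is clear.

```bash
python3 -c "
from rig import bot
print(bot.finish_job())"
```

```text
the job is handed in; nothing more can be done
None
```

I pressed the pedal to its stop and held the lid wide open for just over 3 s, then let it sink shut over about 3 s and took the hand away; the bin has not moved, and the job is handed in.

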